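Put the parts bins back in their lanes on the sloped rack

TASK

Three of the bins on the sloped rack have got into each other's lanes: put each coloured bin into the lane whose card has its colour, fully down against the front stop and sitting straight on the slide strips. The empty lane with the white card is free for parking a bin meanwhile; leave the black bin, which is already right, where it is. Set the bins down on the strips, do not drop them from a height, and keep them upright so that no parts spill.

Things in the scene. Friction and masses are not known exactly. Their poses are not given: they have to be found in the camera images.
- rack: Fixed rack, 590 (y) x 300 mm. Origin: on the bench, mid-rack; x down the lanes, z up. 5 lanes of slick strips at y = 0, +-0.108, +-0.216, 250 mm long, down to +x by 0.35 rad (20 deg); strips' top at z = 0.060 + 0.365 (0.120 - x). The stop's face, 20 mm high, meets them at x = 0.120. Bins let go on them slide down (friction 0.2 to 0.3). Dividers between lanes: 3 mm thick, 8 mm above the strips.
- bin_red: Open red plastic parts bin full of white connector housings (fixed in it). 80 mm long (its x), 54 wide (y), 48 high; the front 24 mm of the sides and the front wall are only 28 high. Flat parallel side walls: grip across them from above. About 0.12 kg. Origin: centre of its underside; x to the low front, z up. At the start it stands in a wrong lane, down at the stop.
- bin_blue: Open blue plastic parts bin full of grey relays (fixed in it). 80 mm long (its x), 54 wide (y), 48 high; the front 24 mm of the sides and the front wall are only 28 high. Flat parallel side walls: grip across them from above. About 0.12 kg. Origin: centre of its underside; x to the low front, z up. At the start it stands in a wrong lane, down at the stop.
- bin_yellow: Open yellow plastic parts bin full of brass terminals (fixed in it). 80 mm long (its x), 54 wide (y), 48 high; the front 24 mm of the sides and the front wall are only 28 high. Flat parallel side walls: grip across them from above. About 0.12 kg. Origin: centre of its underside; x to the low front, z up. At the start it stands in a wrong lane, down at the stop.
- bin_black: Open black plastic parts bin full of white fuses (fixed in it). 80 mm long (its x), 54 wide (y), 48 high; the front 24 mm of the sides and the front wall are only 28 high. Flat parallel side walls: grip across them from above. About 0.12 kg. Origin: centre of its underside; x to the low front, z up. It already stands in its own lane, with the black card, and must stay there.
- card_red: Red card, 76 x 38 mm, fixed at the foot of one lane, on its centre line. Frame upright, turned like the rack: x down the lane (away from the robot), y across, z up. Origin: card centre, 25 mm beyond the stop's face, level with the slide strips there. Lane of the red bin. A bin home in a lane has its origin at (-0.063, 0, 0.014) of this frame, nose down 0.35 rad.
- card_blue: Blue card, 76 x 38 mm, fixed at the foot of one lane, on its centre line. Frame upright, turned like the rack: x down the lane (away from the robot), y across, z up. Origin: card centre, 25 mm beyond the stop's face, level with the slide strips there. Lane of the blue bin (placed as for red).
- card_yellow: Yellow card, 76 x 38 mm, fixed at the foot of one lane, on its centre line. Frame upright, turned like the rack: x down the lane (away from the robot), y across, z up. Origin: card centre, 25 mm beyond the stop's face, level with the slide strips there. Lane of the yellow bin (placed as for red).
- card_black: Black card, 76 x 38 mm, fixed at the foot of one lane, on its centre line. Frame upright, turned like the rack: x down the lane (away from the robot), y across, z up. Origin: card centre, 25 mm beyond the stop's face, level with the slide strips there. Lane of the black bin (placed as for red).
- card_white: White card, 76 x 38 mm, fixed at the foot of one lane, on its centre line. Frame upright, turned like the rack: x down the lane (away from the robot), y across, z up. Origin: card centre, 25 mm beyond the stop's face, level with the slide strips there. The lane with no bin of its own: empty at the start, free for parking, and empty again at the end.
There are look-alikes about, which are no part of the job. Several things have the shape of the bin_blue; the one meant has the colours described above.

How it is judged:
By the outcome, as a careful person would: the job done as asked, in the order asked, and still so for the second after the job is handed in, with the robot touching nothing.
It also fails if it takes over 88 s, if anything falls off the work surface, if the arm or the gripper's body presses on something with over 40 N, if the wrist force passes 120 N, or if a joint passes its speed limit or range.

ROBOT

A 6-joint arm with a two-finger parallel gripper is mounted at the origin on the work surface. World frame = base frame: x ahead of the robot, y to its left, z up, the work surface at z = 0. Lengths are in mm, angles in rad, forces in N, time in s.
With the tool pointing down it reaches from about 275 to 825 mm from the base axis. Payload 5.2 kg.
Tool frame: the origin (TCP) lies at the very end of the fingers, on their centre line; the grasp point (between the pads) lies 19 mm behind it; z points along the fingers, y is the line along which they close (so a half turn about z gives the same grasp; the last joint's range is limited). The gripper opens to 93 mm and grips with 3 to 60 N. Pads are 15 mm wide; open, the fingers measure 128 mm over their backs; the gripper's body (75 mm by 188 mm) begins 65 mm behind the grasp point.
Start: joints at [-0.203, 0.259, 1.535, -0, 1.348, -0.203], TCP at [550.005, 0.023, 218.653] pointing down, gripper open.
Joint ranges: [-3.14, 3.14], [-0.91, 2.08], [0.19, 2.58], [-1.22, 4.36], [0.22, 2.71], [-3.12, 3.12]. Speed limits (rad/s): [2.57, 2.57, 3.14, 3.14, 3.14, 3.14].

INTERFACE

Orientations are given as [roll, pitch, yaw] about the fixed x, y, z axes, in that order (R = Rz(yaw) Ry(pitch) Rx(roll)).
In Python, from bench import robot gives the robot as it stands. The module is installed in compiled form; this text tells all that it offers. Calls block until the motion is done:
- robot.move_ptp(position, orientation): joint-space move of the TCP to a pose.
- robot.move_linear(position, ori=None, speed=150, f_stop=None): straight line of the TCP; ori=None keeps the orientation; speed is the mean speed in mm/s. With f_stop (N) it stops when the force on the tool has changed by that much, and returns True; else False.
- robot.move_j(angles): joint-space move.
- robot.move_gripper(opening): opening from 0.0 (shut) to 1.0 (fully open); the grip force is fixed at half the most; returns when the fingers have stopped.
- robot.sleep(seconds).
- robot.inverse_kinematics(position, orientation): joint angles nearest the present ones, or None.
- robot.get_image(name): name is "scene" or "side" or "wrist"; returns a dict with "img" (384x512x3 uint8, blue, green, red), "fovy" (degrees; the focal length in pixels is half the picture's height over the tangent of half this angle, whatever the lens; pixels are square), "cx", "cy" (the principal point, pixels), "eye" and "orientation" of the camera in the world. Camera axes: x right, y down, z forward; pixel columns grow to the right and rows downward; lengths in mm; the calibration is good to about 2 mm. A picture is of the moment at which its call begins. There is no depth.
A pose or a line that the arm cannot do raises robot.MotionError and nothing moves.
- robot.hand_in(): hands the job in; it is judged then, once.
Readings, each from a call of its own:
- robot.current_t(): time.
- robot.current_qpos(): joint angles.
- robot.current_joint_vel(): joint speeds.
- robot.current_joint_efforts(): joint torques, N m.
- robot.current_tcp_pos(): TCP position.
- robot.current_eef_rot(): TCP orientation.
- robot.current_contact_force(): force on the tool from outside, world axes, zero at the start.
- robot.current_ft_torque(): the same for the moment, N m.
- robot.current_gripper_width(): opening from 0.0 (shut) to 1.0 (fully open).
- robot.current_finger_force(): force on a finger pad.
Only numpy, scipy, OpenCV 4.12 (cv2) and the standard library are available. Lean on these libraries where they do the work, as an engineer would, in place of code of your own. Each camera call takes 0.05 s, during which the arm holds its last target. There are 200 camera calls.

## Working session

There is one attempt and no reset: what is moved stays moved. The work goes in short steps, each a Python script; the robot and the scene stay as the last script left them, time stands still between calls to the robot, and variables do not carry over. Pictures are saved under pics/ and viewed, at most 14 in all, crops included, and the job is handed in when it is done.

```bash
mkdir -p pics
python3 - <<'E'
from bench import robot
import cv2
for n in("scene","side","wrist"):
    d=robot.get_image(n); cv2.imwrite(f"pics/{n}0.png",d["img"]); print(n,d["fovy"],d["cx"],d["cy"],d["eye"],d["orientation"])
print(robot.current_t(),robot.current_eef_rot())
E
```

```text
scene 57.47481981805338 255.53305650077118 190.46493696792774 [1073.37231024 -313.50375947  719.91408324] [-2.46975485 -0.01645468  1.1300591 ]
side 52.78013369785962 250.26646628484366 193.56188573671184 [ 364.32703102 -763.1724777   748.63364276] [-2.31233839 -0.00590943 -0.35374727]
wrist 62.68847818805633 253.81753735539644 190.0640345852356 [549.53454088  69.80360393 384.05976505] [ 2.88721422e+00  1.96730520e-03 -1.42429843e-04]
0.15 [-3.14024972e+00 -2.60579463e-04  1.57082956e+00]
```

View pics/scene0.png

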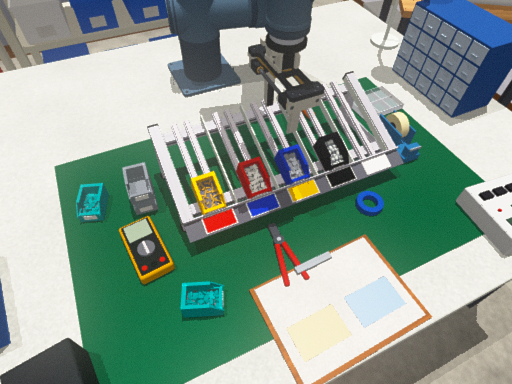

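View pics/wrist0.png

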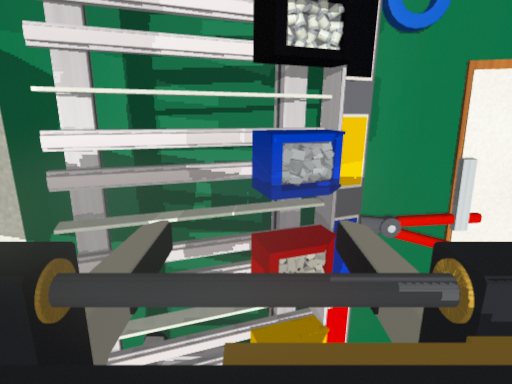

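View pics/side0.png

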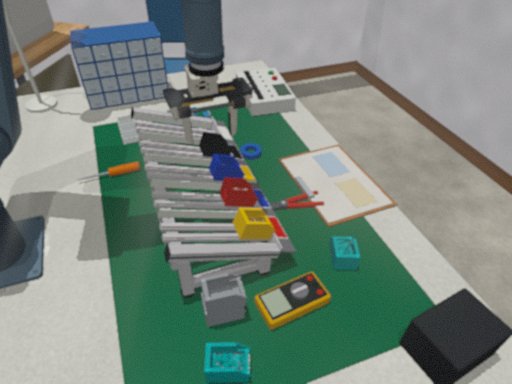

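The yellow bin stands at the red card (scene 220,220), red at the blue card (262,205), blue at the yellow card (303,189) and black at the black card (342,175). The lane at far +y is empty. I'll fit the rack pose from the card centroids.

```bash
cat > h.py <<'E'
import numpy as np, cv2
from scipy.spatial.transform import Rotation as Ro
from scipy.optimize import least_squares
from bench import robot
def proj(d,P):
    f=d["img"].shape[0]/2/np.tan(np.radians(d["fovy"])/2)
    p=(np.atleast_2d(P)-d["eye"])@Ro.from_euler("xyz",d["orientation"]).as_matrix()
    return p[:,:2]/p[:,2:]*f+[d["cx"],d["cy"]]
def rack2w(r,P): # r = x,y,yaw
    return np.atleast_2d(P)@Ro.from_euler("z",r[2]).as_matrix().T+[r[0],r[1],0]
def masks(d):
    h=cv2.cvtColor(d["img"],cv2.COLOR_BGR2HSV); H,S,V=cv2.split(h)
    return {"red":((H<8)|(H>172))&(S>150)&(V>80),"blue":(abs(H.astype(int)-118)<10)&(S>130)&(V>60),"yellow":(abs(H.astype(int)-25)<6)&(S>150)&(V>100)}
def comps(m,amin=60):
    n,l,s,c=cv2.connectedComponentsWithStats(m.astype(np.uint8))
    return [(np.round(c[i],1),s[i].tolist()) for i in range(1,n) if s[i,4]>amin]
E
python3 - <<'E'
from h import *
d=robot.get_image("scene")
for k,m in masks(d).items():
    print(k)
    for c,s in comps(m):
        if 180<c[0]<360 and 130<c[1]<240: print(c,s)
v=cv2.resize(d["img"][110:250,140:420],None,fx=2.8,fy=2.8,interpolation=cv2.INTER_CUBIC); cv2.imwrite("pics/crop1.png",v)
E
```

```text
red
[252.5 175.8] [236, 157, 36, 41, 554]
[219.3 220.3] [203, 209, 33, 23, 435]
blue
[291.1 163.2] [275, 144, 35, 41, 622]
[262.7 204.6] [247, 194, 32, 22, 393]
yellow
[207.2 191.9] [191, 171, 36, 44, 611]
[302.9 189.9] [289, 180, 29, 21, 360]
```

View pics/crop1.png

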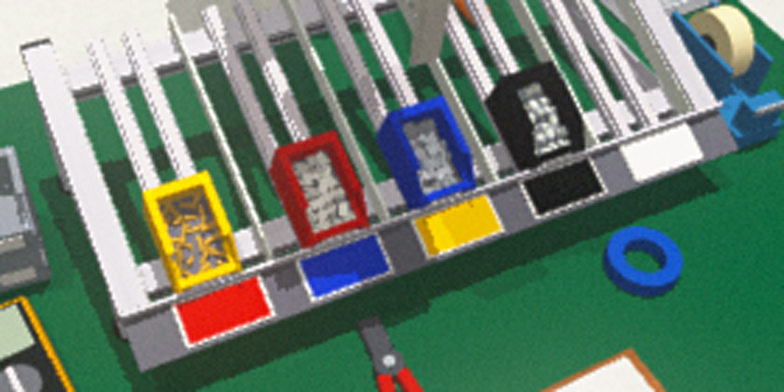

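All five cards are visible. From −y to +y they are red, blue, yellow, black, white, and the white lane is empty. The end side plates are close to the outer lanes, so I'll open the fingers only partly. Next is the rack fit, then a wrist view from above to refine it.

```bash
cat >> h.py <<'E'
cards={"red":-216,"blue":-108,"yellow":0,"black":108,"white":216}
def cardpts(c): return np.array([[145,cards[c],60.]])
def toolpose(r,p,tilt=0.35):
    """rack-frame point of the TCP -> world pos, ori; tool z normal to strips, tool x down the lane"""
    R=Ro.from_euler("z",r[2])*Ro.from_euler("y",tilt)*Ro.from_euler("x",np.pi)
    return rack2w(r,p)[0].tolist(), R.as_euler("xyz").tolist()
E
python3 - <<'E'
from h import *
d=robot.get_image("scene")
obs={"red":(219.3,220.3),"blue":(262.7,204.6),"yellow":(302.9,189.9)}
P=np.vstack([cardpts(c) for c in obs]); o=np.array(list(obs.values()))
s=least_squares(lambda r:(proj(d,rack2w(r*[1,1,.001],P))-o).ravel(),[560,0,0]); r=s.x*[1,1,.001]
print(r,np.round(s.fun,2))
pos,ori=toolpose(r,[20,0,300],0)
robot.move_ptp(pos,ori); print(robot.current_t(),robot.current_qpos())
w=robot.get_image("wrist"); cv2.imwrite("pics/w1.png",w["img"])
print({c:np.round(proj(w,rack2w(r,cardpts(c)))[0],1).tolist() for c in cards})
for k,m in masks(w).items(): print(k,comps(m,300))
# reach check
for y in cards.values():
  for h in(16,110):
    z=60+.364*57+0
    b=np.array([82,y,74.]); n=np.array([np.sin(.35),0,np.cos(.35)]); pos,ori=toolpose(r,b+n*h)
    print(y,h,robot.inverse_kinematics(pos,ori))
E
```

```text
[ 5.04289907e+02  2.68042260e+01 -9.88898778e-03] [ 0.01  0.03 -0.07 -0.03  0.06 -0.  ]
1.6917 [-1.62017340e-01  1.70902827e-01  1.45050878e+00 -3.22113662e-05
  1.52047048e+00  1.41781070e+00]
{'red': [433.9, 59.9], 'blue': [344.0, 59.9], 'yellow': [254.0, 59.8], 'black': [164.1, 59.7], 'white': [74.2, 59.7]}
red [(array([432.8,  60.7]), [404, 49, 60, 25, 1380]), (array([348.2, 113.7]), [319, 72, 62, 76, 2796])]
blue [(array([343.2,  60.5]), [315, 49, 58, 25, 1371]), (array([256.9, 115.7]), [231, 72, 52, 76, 1878])]
yellow [(array([508.1,  90.9]), [503, 35, 9, 112, 721]), (array([253.2,  60.5]), [224, 49, 59, 25, 1382]), (array([448.3, 111.7]), [412, 72, 77, 77, 4656]), (array([458.4, 289.7]), [434, 259, 40, 64, 988]), (array([ 44.7, 300.6]), [35, 271, 29, 52, 603]), (array([374.1, 352.8]), [224, 337, 288, 27, 6055])]
-216 16 [-0.41145457  0.70938188  1.18770582 -0.13442982  1.5686645   1.19153111]
-216 110 [-0.39494026  0.70669706  0.97309088 -0.13222596  1.7861815   1.17861051]
-108 16 [-0.26995889  0.67636396  1.2502873  -0.08830247  1.55413212  1.3273271 ]
-108 110 [-0.25882672  0.66976486  1.04021732 -0.08630879  1.77091779  1.31918941]
0 16 [-0.1205381   0.67073472  1.26088418 -0.03787611  1.5580117   1.46729022]
0 110 [-0.11573932  0.66351018  1.05147483 -0.0370027   1.77466783  1.46382489]
108 16 [0.03038007 0.69247815 1.21983465 0.01380535 1.57901791 1.60873989]
108 110 [0.02866009 0.68773493 1.00769423 0.01355758 1.79590418 1.61003678]
216 16 [0.17620358 0.74176826 1.12564098 0.06355815 1.61851445 1.74887861]
216 110 [0.16857755 0.74338848 0.90532304 0.06314005 1.83724846 1.75529735]
```

View pics/w1.png

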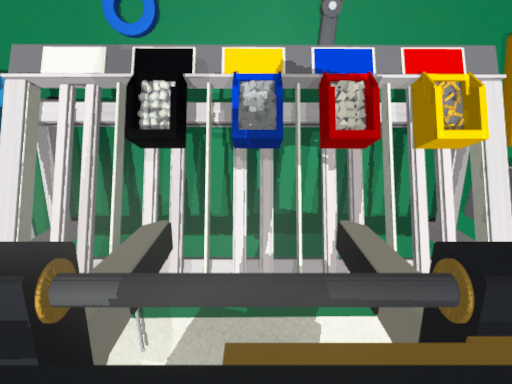

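The wrist view agrees with the scene fit to about 1 px. Bin tops are at blue (257,110), red (349,110), yellow (449,110) and black (157,110). Using the averaged pose, I'll park blue in the white lane first.

```bash
cat >> h.py <<'E'
r=np.array([503.9,27.3,-0.0099])
ax=np.array([np.cos(.35),0,-np.sin(.35)]); n=np.array([np.sin(.35),0,np.cos(.35)])
def at(lane,s,h): # bin-frame of home bin: s along slope, h normal
    return toolpose(r,np.array([82,cards[lane],74.])+ax*s+n*h)
G,H=-10,14
def go(lane,s,h,v=150,f=None):
    p,o=at(lane,s,h); return robot.move_linear(p,o,speed=v,f_stop=f)
def transfer(a,b,dy=0):
    robot.move_gripper(.75)
    go(a,G,H+80,250); go(a,G,H+45,180); print("down hit",go(a,G,H,70,15))
    robot.move_gripper(0); print("grip",robot.current_gripper_width()*93,robot.current_finger_force())
    go(a,G-6,H+4,40); go(a,G-6,H+80,150)
    go(b,G-6,H+80,150); print("held",robot.current_gripper_width()*93)
    go(b,G-6,H+6,120); print("touch",go(b,G-6,H-2,15,5), ((np.array(robot.current_tcp_pos())-at(b,G-6,H)[0])).round(1))
    robot.move_gripper(.75); robot.sleep(.3); go(b,G-6,H+80,150)
    print("t",robot.current_t())
E
python3 - <<'E'
from h import *
transfer("yellow","white")
pos,ori=toolpose(r,[20,0,300],0)
robot.move_ptp(pos,ori)
w=robot.get_image("wrist"); cv2.imwrite("pics/w2.png",w["img"]); print(robot.current_t())
E
```

```text
down hit False
grip 53.841351495011665 29.996860921382904
held 53.96046123868364
touch True [0.5 0.  0.4]
t 9.9667
11.0583
```

View pics/w2.png

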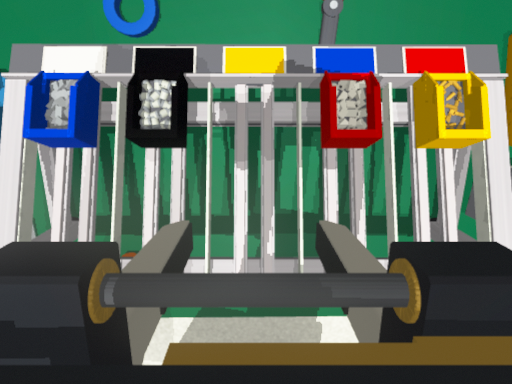

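Blue sits straight in the white lane against the stop (62,108), and the yellow lane is empty. I'll do the remaining transfers with a quick picture at the end of each pair.

Run:
```python
from h import *
transfer("red","yellow"); transfer("blue","red")
pos,ori=toolpose(r,[20,0,300],0)
robot.move_ptp(pos,ori)
w=robot.get_image("wrist"); cv2.imwrite("pics/w3.png",w["img"]); print(robot.current_t())
```

```text
down hit False
grip 53.913789738535094 29.99758690595627
held 53.79654678132574
touch True [ 0.5 -0.   0.4]
t 19.325
down hit False
grip 53.89865039626132 30.000002682209015
held 53.803854367328924
touch True [ 0.3 -0.2  0.3]
t 26.2417
27.3333
```

View pics/w3.png

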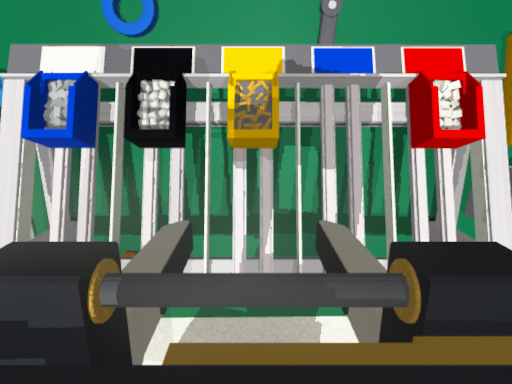

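Yellow (253,110) and red (447,110) are home and straight, and the blue lane (343,60) is free for blue.

Run:
```python
from h import *
transfer("white","blue")
pos,ori=toolpose(r,[20,0,300],0)
robot.move_ptp(pos,ori)
w=robot.get_image("wrist"); cv2.imwrite("pics/w4.png",w["img"])
d=robot.get_image("scene"); cv2.imwrite("pics/s4.png",cv2.resize(d["img"][110:250,140:420],None,fx=2.8,fy=2.8,interpolation=cv2.INTER_CUBIC)); print(robot.current_t())
# expected vs seen bin rims in the wrist view
for c,m in masks(w).items():
    B=np.array([[x,y,z] for x,z in((-40,0),(-40,48),(16,48),(40,28),(40,0)) for y in(-27,27)],float)
    q=proj(w,rack2w(r,np.array([82,cards[c],74.])+B@np.array([ax,[0,1,0],n])))
    print(c,q.min(0).round(1),q.max(0).round(1),[s for _,s in comps(m,300) if 80<s[1]+s[3]<200 and s[4]>1400])
```

```text
down hit False
grip 54.09532015539001 29.998566806316376
held 53.973249031862295
touch True [ 0.4 -0.1  0.2]
t 36.3417
37.2333
red [408.9  70.7] [486.8 146.1] [[405, 48, 81, 100, 5563]]
blue [320.1  70.7] [383.1 146.2] [[315, 48, 68, 100, 4262]]
yellow [227.6  70.8] [279.4 146.2] [[224, 48, 59, 100, 4184]]
```

View pics/w4.png

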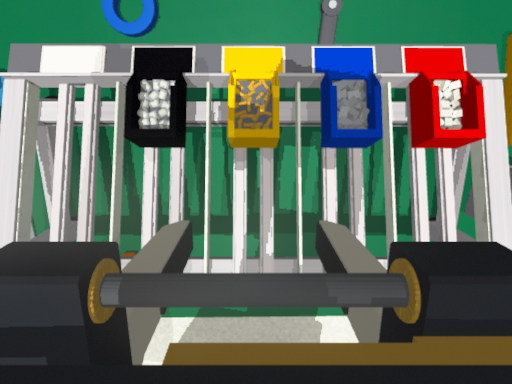

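View pics/s4.png

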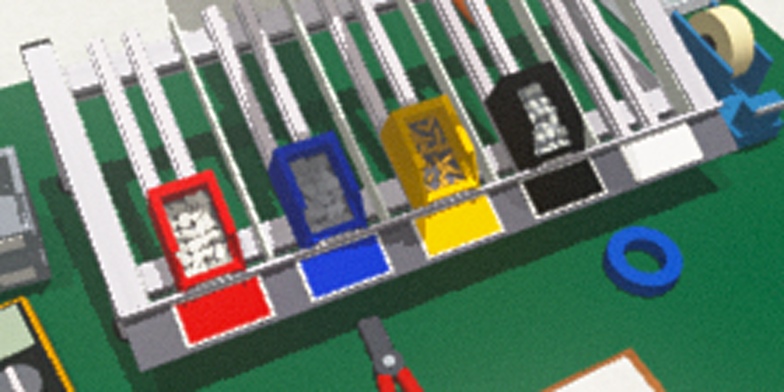

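All three bins are straight and against the stop at the matching cards. Their rear edge is at row 148, the same as at the start. The white lane is empty and black is untouched, so I'm handing in.

```bash
python3 -c "
from bench import robot
print(robot.hand_in())"
```

```text
the job is handed in; nothing more can be done
None
```

Job handed in after about 37 s of robot time: the red, blue and yellow bins are in their matching lanes, straight and against the front stop; black was left in place and the white lane is empty.

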